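# Snap the stacking tray's top latches shut

## Task

The hair-accessory tray is about to be carried off, but its top tier is not locked on: on each side the upper violet latch lever sticks out. With the fingertips press both of these levers down and in, past centre, until each snaps flat against the side of the tray. Leave the lower latches shut and the tray standing where it is, pick up nothing, neither the tray nor the hair things in it, and do not shift or knock over what stands beside it.

Things in the scene. Friction and masses are not known exactly. Their poses are not given: they have to be found in the camera images.
- tray: white plastic three-tier stacking tray, loose, about 1 kg, 170 mm deep (x), 240 wide (y), 132 high, tiers of 44; origin at the centre of its underside, z up, +y its left side. Top tier open (4 mm walls, floor 92 mm up), holds hair things. Each side wall (+y, -y) has two violet draw latches: an upper one (top to middle tier) 30 mm towards +x, a lower one (middle to bottom tier) 40 mm towards -x
- left_upper (a joint): angle of the upper violet latch lever on the tray's left (+y) side, rad; starts open. 0 = shut, flat down the wall; 1.85 = open stop, out from the wall and 0.28 rad above level. A sprung wire loop links it to a hook on the tier above: dead centre at 0.35; above that it springs back open, below it snaps to 0. It takes up to about 5 N at the tab
- left_upper_pivot (a point): middle of the hinge pin of that lever, fixed to the tray at (+30, +127, 80) mm: 7 mm out from the side wall, pin along the tray's x. White hinge ears beside the lever (outer faces 53 mm apart) reach 11.5 mm out; the white hook 20 mm above the pin reaches 12 mm out
- left_upper_tab (a point): middle of the free end of that lever, 31 mm from the pin; the lever is a flat violet tab 34 mm wide (along the tray's x), 5 mm thick with a 7 mm ridge along its free end; shut, its outer face is about 10 mm out from the side wall (ridge 11.5 mm)
- left_lower (a joint): angle of the lower violet latch lever on the tray's left (+y) side, rad; is already shut. 0 = shut, flat down the wall; 1.85 = open stop, out from the wall and 0.28 rad above level. A sprung wire loop links it to a hook on the tier above: dead centre at 0.35; above that it springs back open, below it snaps to 0. It takes up to about 5 N at the tab
- left_lower_pivot (a point): middle of the hinge pin of that lever, fixed to the tray at (-40, +127, 36) mm: 7 mm out from the side wall, pin along the tray's x. White hinge ears beside the lever (outer faces 53 mm apart) reach 11.5 mm out; the white hook 20 mm above the pin reaches 12 mm out
- right_upper (a joint): angle of the upper violet latch lever on the tray's right (-y) side, rad; starts open. 0 = shut, flat down the wall; 1.85 = open stop, out from the wall and 0.28 rad above level. A sprung wire loop links it to a hook on the tier above: dead centre at 0.35; above that it springs back open, below it snaps to 0. It takes up to about 5 N at the tab
- right_upper_pivot (a point): middle of the hinge pin of that lever, fixed to the tray at (+30, -127, 80) mm: 7 mm out from the side wall, pin along the tray's x. White hinge ears beside the lever (outer faces 53 mm apart) reach 11.5 mm out; the white hook 20 mm above the pin reaches 12 mm out
- right_upper_tab (a point): middle of the free end of that lever, 31 mm from the pin; the lever is a flat violet tab 34 mm wide (along the tray's x), 5 mm thick with a 7 mm ridge along its free end; shut, its outer face is about 10 mm out from the side wall (ridge 11.5 mm)
- right_lower (a joint): angle of the lower violet latch lever on the tray's right (-y) side, rad; is already shut. 0 = shut, flat down the wall; 1.85 = open stop, out from the wall and 0.28 rad above level. A sprung wire loop links it to a hook on the tier above: dead centre at 0.35; above that it springs back open, below it snaps to 0. It takes up to about 5 N at the tab
- right_lower_pivot (a point): middle of the hinge pin of that lever, fixed to the tray at (-40, -127, 36) mm: 7 mm out from the side wall, pin along the tray's x. White hinge ears beside the lever (outer faces 53 mm apart) reach 11.5 mm out; the white hook 20 mm above the pin reaches 12 mm out
- headband_case: black silicone headband case, 125 x 62 x 26 mm, in the top tier (right half); origin under its centre
- claw_clip: tortoiseshell acrylic claw clip, 80 x 40 x 36 mm, in the top tier (left half), stays below the rim; origin under its centre
- slide_0: steel hair slide, 58 x 11 x 6 mm, lying in the top tier (left half); origin under its centre
- slide_1: steel hair slide, 58 x 11 x 6 mm, lying in the top tier (left half); origin under its centre
- lipstick: red plastic lipstick tube, 21 mm thick, 74 mm high, standing to the left of the tray; origin under its centre
- egg_cup: empty white ceramic egg cup, 49 mm across, 64 mm high, standing to the right of the tray; origin under its centre
- hairbrush: wooden hairbrush lying bristles down, 230 x 58 x 34 mm, far left; origin on the ledge where handle and head meet, head towards its x
- perfume: amber perfume bottle with black cap, 34 x 58 x 106 mm, far right; origin under its centre
Mind the look-alikes: they are no part of the job. What is shaped like the headband_case but red is not meant. Leave any blue look-alike of the claw_clip alone.

How it is judged:
At the end, for the whole second after the job is handed in: All four latch levers shut (under 0.12 rad, flat on the wall); the tray upright, at rest on the ledge and within 30 mm of where it started; the hair things still lying in the top tier; lipstick, egg cup, brush and perfume within 20 mm of where they stood (value of joint each of left_upper, right_upper, left_lower, right_lower below 0.12 rad and angle between tray's own z axis and vertical below 0.04 rad and distance of tray from where it was at the start of the episode below 0.03 m and linear speed of tray below 0.01 m/s and height (world z) of tray below 0.008 m and distance of each of lipstick, egg_cup, hairbrush, perfume from where it was at the start of the episode below 0.02 m and z of each of headband_case, claw_clip, slide_0, slide_1 in the frame of tray below 0.112 m); the robot touches nothing.
It fails at once if the arm or the gripper's body, not the fingers, leans on the tray (contact force between the arm and tray above 10 N).
It fails at once if the tray is lifted, tipped or shoved more than 30 mm (height (world z) of tray above 0.012 m or angle between tray's own z axis and vertical above 0.12 rad or distance of tray from where it was at the start of the episode above 0.03 m).
It fails at once if a hair thing is picked up from the tray (more than 20 mm off the tier's floor) (z of any of headband_case, claw_clip, slide_0, slide_1 in the frame of tray above 0.112 m).
It fails at once if a lower latch is sprung open (value of joint any of left_lower, right_lower above 0.35 rad).
It fails at once if a thing beside the tray is moved more than 20 mm or knocked over (distance of any of lipstick, egg_cup, hairbrush, perfume from where it was at the start of the episode above 0.02 m or angle between any of lipstick, egg_cup, hairbrush, perfume's own z axis and vertical above 0.35 rad).
It also fails if it takes over 45 s, if anything falls off the work surface, if the arm or the gripper's body presses on something with over 40 N, if the wrist force passes 120 N, or if a joint passes its speed limit or range.

## Robot

A 6-joint arm with a two-finger parallel gripper is mounted at the origin on the work surface. World frame = base frame: x ahead of the robot, y to its left, z up, the work surface at z = 0. Lengths are in m, angles in rad, forces in N, time in s.
With the tool pointing down it reaches from about 0.275 to 0.775 m from the base axis. Payload 14.6 kg.
Tool frame: the origin (TCP) lies on the centre line of the jaws, within the pads' length; the fingertips stand r.tips_ahead ahead of it and the grasp point (between the pads) lies 8 mm behind it (r.tips_ahead is the distance from the TCP to the fingertips, in m); z points along the fingers, y is the line along which they close (so a half turn about z gives the same grasp; the last joint's range is limited). The gripper opens to 85 mm and grips with 20 to 120 N. Pads are 22 mm wide; open, the fingers measure 114 mm over their backs; the gripper's body (76 mm by 85 mm) begins 54 mm behind the grasp point. The pads swing forward as they close: fully open they stand 13 mm farther back than shut.
Start: joints at [1.151, 0.263, -0.048, 1.259, 0, 1.415], TCP at [0.137, 0.507, 0.242] pointing down, gripper open.
Joint ranges: [-2.65, 2.65], [-0.89, 1.7], [-1.18, 1.37], [-2.13, 2.11], [-1.35, 1.29], [-3.14, 3.14]. Speed limits (rad/s): [1.89, 1.89, 2.57, 2.79, 3.14, 3.14].

## Interface

Orientations are given as a unit quaternion [x, y, z, w].
In Python, from bench import r gives the robot as it stands.
- The arm moves only by the tool carry_out, never from a script. Its argument "moves" is text: rows parted by semicolons, each of 4 numbers parted by spaces: the shift along the tool's x, y, z in cm, then the turn about the tool's z in rad. A call has 1 to 10 rows; each row shifts and turns the commanded pose from where the row before left it, along the tool's axes as they then stand; what a row does not reach is not made up. A row lasts 1/12 s, in which the tool goes at most 41.7 mm and 7.16 degrees, less where a joint would pass 70% of its speed; a pose out of reach is approached as far as the arm can. A call with a gripper value outside its range is refused whole. "grip" is the finger opening in cm, from 0 to 8.54, set as the call begins (left out, the last holds). The fingers move at their own pace and stop on an object; "grip_force" is the grip in N (left out, the last holds). Time passes only in rows, so rows that do not move let the fingers close. It gives the time, the measured TCP pose, the force, the opening and the grip force at its end, in the units of the state.
- r.read_state(): the state, without advancing time (a new reading comes with each control period).
- r.read_camera(name): name is "scene" or "top" or "wrist"; returns the picture (420x560x3 uint8, red, green, blue); there is no depth.
- r.camera_params(name): a dict with "fx", "fy", "cx", "cy" (pixels), "xyz" and "attitude" of the camera in the world. Camera axes: x right, y down, z forward; pixel columns grow to the right and rows downward; lengths in m; the calibration is good to about 2 mm. The wrist camera is an equidistant fisheye: a pixel r from the principal point sees the ray r / f radians off the axis. A picture is of the moment at which its call begins: read the wrist's pose just before it. camera_params takes no time and is no camera call; for the wrist camera it gives the pose at the moment of the call.
- r.sign_off(): hands the job in; it is judged then, once.
Trained networks look in the newest picture that a camera, given by its name, has taken for a name from the list of things; names that differ only in an ending like _2 or _b are one class to them, and where a whole thing is asked for, a point or a joint stands for the part that bears it (a point fixed in the world has none). Each returns a list of dicts, best first, with "conf" (0 to 1); they miss things now and then, are a little off and sometimes report something else, mostly with a low value. They report only what shows in the picture. A call takes as long as a camera call. They do not tell look-alikes from the thing itself.
- r.spot_in(target, camera): "position" ([x, y, z] in m, in world coordinates, good to about 4 mm: the middle of the surface that is visible of it).
- r.tip_of(target, camera): "position" ([x, y, z] in m, in world coordinates, good to about 4 mm: a listed point, or the origin of a listed thing).
The state is a dict: "clock": time; "joint_positions": joint angles; "joint_velocities": joint speeds; "tau": joint torques, N m; "tool_pos": TCP position; "tool_rot": TCP orientation; "wrist_force": force on the tool from outside, world axes, zero at the start; "moment": the same for the moment, N m; "grip_width": finger opening in m; "grasp_force": force on a finger pad.
Only numpy, scipy, OpenCV 4.12 (cv2) and the standard library are available. Lean on these libraries where they do the work, as an engineer would, in place of code of your own. Each camera call takes 0.05 s, during which the arm holds its last target. There are 200 camera calls.

## Working session

There is one attempt and no reset: what is moved stays moved. The work goes in short steps, Python scripts to look and compute and a tool call to move; the robot and the scene stay as the last step left them, time stands still between calls to the robot, and variables do not carry over. Pictures are saved under pics/ and viewed, at most 10 in all, crops included, and the job is handed in when it is done.

Besides the shell and the picture viewer there is one more tool, called by a JSON object that holds its "op" and its "data". carry_out: Moves the arm, as the interface text tells. Its arguments: {"type":"object","properties":{"moves":{"type":"string"},"grip":{"type":"number"},"grip_force":{"type":"number"}},"required":["moves"]}

```bash
mkdir -p pics
python3 - <<'E'
from bench import r
import cv2,numpy as np
s=r.read_state();print(s['clock'],s['tool_pos'],s['tool_rot'],s['grip_width'],r.tips_ahead)
a=r.read_camera("scene");b=r.read_camera("top")
cv2.imwrite("pics/a.png",a[...,::-1]);cv2.imwrite("pics/b.png",b[...,::-1])
for c in("scene","top"):
  for n in("tray","left_upper_pivot","left_upper_tab","right_upper_pivot","right_upper_tab","lipstick","egg_cup","hairbrush","perfume"):
    print(c,n,[(np.round(d['position'],3).tolist(),round(d['conf'],2)) for d in r.tip_of(n,c)[:3]])
print(r.camera_params("top"),r.camera_params("scene"))
E
```

```text
0.0 [0.13728275 0.50643163 0.24181709] [ 1.31996162e-01  9.91250074e-01 -5.31821507e-04 -1.47208442e-04] 0.08515968893094915 0.011
scene tray [([0.581, -0.027, 0.003], 0.76)]
scene left_upper_pivot [([0.609, 0.101, 0.078], 0.59)]
scene left_upper_tab [([0.61, 0.101, 0.08], 0.24)]
scene right_upper_pivot [([0.61, -0.159, 0.08], 0.8)]
scene right_upper_tab [([0.608, -0.186, 0.088], 0.57)]
scene lipstick [([0.408, 0.36, -0.0], 0.65)]
scene egg_cup [([0.428, -0.374, 0.002], 0.6), ([0.567, -0.489, -0.004], 0.21)]
scene hairbrush [([0.558, 0.484, -0.001], 0.93), ([0.608, -0.184, 0.089], 0.68)]
scene perfume [([0.568, -0.494, -0.002], 0.66)]
top tray [([0.58, -0.029, -0.0], 0.84)]
top left_upper_pivot [([0.613, 0.099, 0.079], 0.69)]
top left_upper_tab [([0.61, 0.126, 0.086], 0.6)]
top right_upper_pivot [([0.609, -0.155, 0.08], 0.91)]
top right_upper_tab [([0.607, -0.183, 0.088], 0.6)]
top lipstick [([0.402, 0.366, -0.0], 0.58)]
top egg_cup [([0.428, -0.378, 0.001], 0.57), ([0.542, 0.06, 0.092], 0.34)]
top hairbrush []
top perfume [([0.568, -0.491, -0.001], 0.91)]
{'fx': 438.67129685088764, 'fy': 438.67129685088764, 'cx': 281.13909024522286, 'cy': 205.53571388000265, 'xyz': array([0.42262532, 0.00917793, 1.18758331]), 'attitude': array([-0.70306683,  0.70788292, -0.04661564,  0.0492524 ])} {'fx': 455.8597887299483, 'fy': 455.8597887299483, 'cx': 287.6850805449269, 'cy': 214.63746009444185, 'xyz': array([0.93593623, 0.48943761, 1.06850396]), 'attitude': array([ 0.30059486,  0.91346117, -0.26056793, -0.08564912])}
```

View pics/a.png

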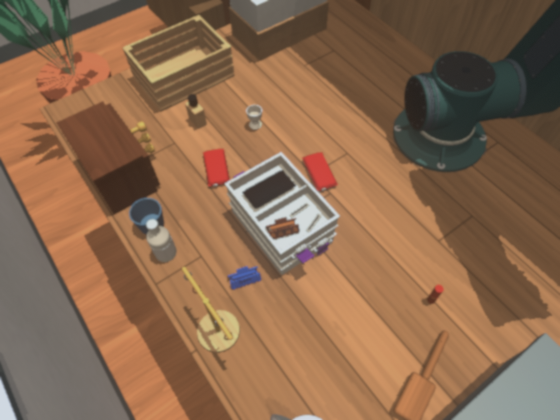

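View pics/b.png

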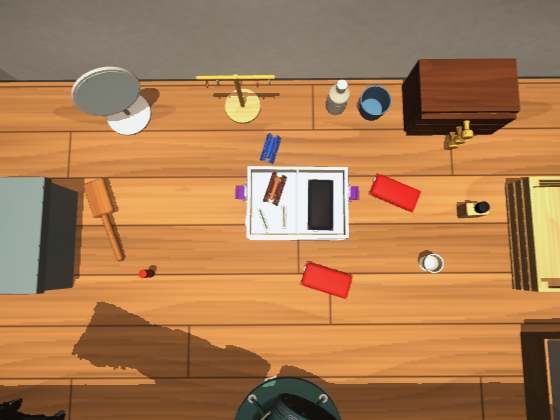

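The top view shows the tray around pixels (247-348, 167-240). The open violet levers are at (241,192) on the left and (353,193) on the right. The two red cases at (395,193) and (327,280) and the blue clip at (270,148) are look-alikes, and I'll leave them alone. The tray is at about (0.580, -0.0285) with yaw near 0.

Plan: keep the gripper fully open and press each lever with the back of the near finger, so the gripper body stays clear of the tray.

{"op": "carry_out", "data": {"moves": "0 0 0 -0.09; 0 0 0 -0.09; 0 0 0 -0.087; -2.6 -1.85 0 0; -2.6 -1.85 0 0; -2.6 -1.85 0 0; -2.6 -1.85 0 0; -2.6 -1.85 0 0; -2.6 -1.85 0 0; -2.6 -1.85 0 0", "grip": 8.54}}

```text
clock: 1.83
tool_pos: [0.3208, 0.3765, 0.2424]
tool_rot: [-0.001, 1.0, 0.0, 0.0]
wrist_force: [0.7, 1.4, -0.1]
grip_width: 0.0855
grasp_force: 0.0
```

{"op": "carry_out", "data": {"moves": "-2.6 -1.85 0 0; -2.6 -1.85 0 0; -2.6 -1.85 0.5 0; -2.6 -1.85 0.5 0; -2.6 -1.85 0.5 0; -2.6 -1.85 1 0; -2.6 -1.85 1 0; -2.6 -1.85 1 0; -2.6 -1.85 1 0; 0 0 0 0"}}

```text
clock: 2.67
tool_pos: [0.5573, 0.2084, 0.1848]
tool_rot: [0.001, 1.0, -0.001, -0.001]
wrist_force: [0.3, -0.6, -0.5]
grip_width: 0.0857
grasp_force: 0.0
```

{"op": "carry_out", "data": {"moves": "-2.6 -1.2 1.5 0; -2.7 -1.2 1.5 0; 0 -1 2 0; 0 0 0 0; 0 0 0 0"}}

```text
clock: 3.08
tool_pos: [0.6063, 0.1776, 0.1368]
tool_rot: [-0.001, 1.0, -0.0, -0.001]
wrist_force: [-0.0, 0.4, 0.7]
grip_width: 0.0853
grasp_force: 0.0
```

Run:
```python
from bench import r
import cv2,numpy as np
s=r.read_state();print(s['clock'],s['tool_pos'],s['wrist_force'])
a=r.read_camera("scene");w=r.read_camera("wrist")
a=cv2.resize(a[140:290,190:390],(560,420),interpolation=3)
cv2.imwrite("pics/c.png",a[...,::-1]);cv2.imwrite("pics/d.png",w[...,::-1])
for c in("scene","wrist","top"):
  for n in("tray","left_upper_pivot","left_upper_tab"):
    print(c,n,[(np.round(d['position'],3).tolist(),round(d['conf'],2)) for d in r.tip_of(n,c)[:3]])
```

```text
3.0833 [0.60625438 0.17761924 0.13684712] [-0.03178338  0.35545472  0.74844318]
scene tray [([0.579, -0.026, 0.005], 0.87)]
scene left_upper_pivot [([0.607, 0.099, 0.077], 0.55)]
scene left_upper_tab [([0.609, 0.132, 0.09], 0.68)]
wrist tray [([0.583, -0.024, -0.002], 0.86)]
wrist left_upper_pivot [([0.609, 0.098, 0.08], 0.68), ([0.548, 0.005, 0.093], 0.3)]
wrist left_upper_tab [([0.61, 0.132, 0.09], 0.77)]
top tray [([0.58, -0.029, -0.0], 0.84)]
top left_upper_pivot [([0.613, 0.099, 0.079], 0.69)]
top left_upper_tab [([0.61, 0.126, 0.086], 0.6)]
```

View pics/c.png

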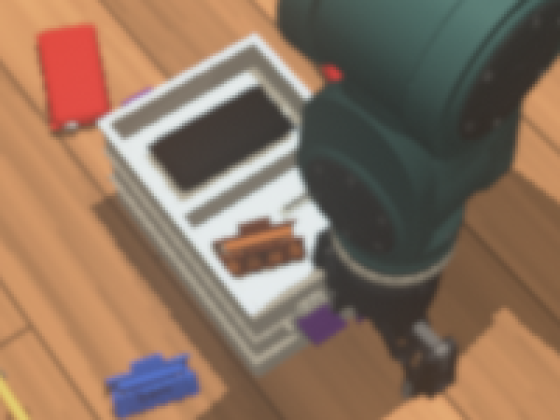

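View pics/d.png

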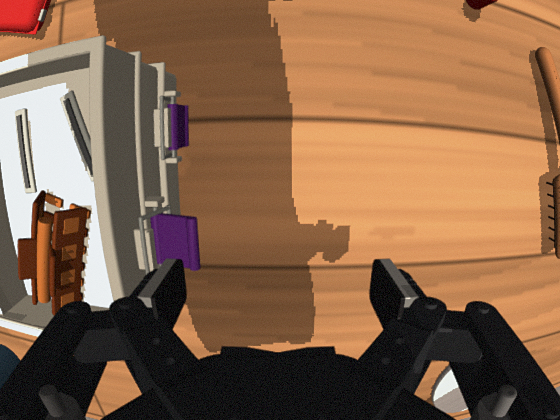

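The wrist view shows the open left upper lever at (178,240) and the near fingertip at (170,270). The finger's elbow sticks out towards the tray around (60-110,310), so I'll measure how far it protrudes.

```bash
cat > h.py <<'E'
from bench import r
import numpy as np
from scipy.spatial.transform import Rotation as R
def ray(px,cam="wrist"):
    p=r.camera_params(cam);d=np.array([px[0]-p['cx'],px[1]-p['cy']]);n=np.hypot(*d);t=n/p['fx']
    v=np.array([*(d/n*np.sin(t)),np.cos(t)]);return np.array(p['xyz']),R.from_quat(p['attitude']).apply(v)
def atz(px,z):
    o,v=ray(px);return o+v*(z-o[2])/v[2]
def atx(px,x):
    o,v=ray(px);return o+v*(x-o[0])/v[0]
E
python3 - <<'E'
from h import *
print(r.camera_params("wrist"))
tp=r.read_state()['tool_pos']
for px in [(185,262),(155,308),(178,262),(135,295),(138,305),(112,305),(100,300),(65,312),(55,320),(80,308),(130,345)]:
    print(px,[np.round(atz(px,z)-tp,3).tolist() for z in (.125,.14,.16,.18)], np.round(atx(px,tp[0])-tp,3).tolist(),np.round(atx(px,tp[0]+.011)-tp,3).tolist())
E
```

```text
{'fx': 325.19226210127806, 'fy': 325.19226210127806, 'cx': 277.5123244760296, 'cy': 209.2361623779868, 'xyz': array([0.53800524, 0.17866324, 0.26978525]), 'attitude': array([0.69910845, 0.70169419, 0.09677001, 0.09750996])}
(185, 262) [[-0.0, -0.046, -0.012], [-0.007, -0.041, 0.003], [-0.017, -0.035, 0.023], [-0.026, -0.028, 0.043]] [0.0, -0.046, -0.013] [0.011, -0.053, -0.036]
(155, 308) [[0.029, -0.067, -0.012], [0.019, -0.06, 0.003], [0.005, -0.051, 0.023], [-0.008, -0.041, 0.043]] [0.0, -0.047, 0.03] [0.011, -0.055, 0.014]
(178, 262) [[-0.0, -0.05, -0.012], [-0.007, -0.044, 0.003], [-0.017, -0.037, 0.023], [-0.026, -0.03, 0.043]] [0.0, -0.05, -0.013] [0.011, -0.058, -0.036]
(135, 295) [[0.022, -0.078, -0.012], [0.012, -0.07, 0.003], [-0.0, -0.059, 0.023], [-0.013, -0.048, 0.043]] [0.0, -0.059, 0.022] [0.011, -0.069, 0.004]
(138, 305) [[0.028, -0.077, -0.012], [0.018, -0.069, 0.003], [0.005, -0.059, 0.023], [-0.009, -0.048, 0.043]] [0.0, -0.055, 0.029] [0.011, -0.064, 0.013]
(112, 305) [[0.03, -0.095, -0.012], [0.02, -0.085, 0.003], [0.006, -0.072, 0.023], [-0.008, -0.059, 0.043]] [0.0, -0.066, 0.031] [0.011, -0.077, 0.015]
(100, 300) [[0.027, -0.103, -0.012], [0.017, -0.092, 0.003], [0.004, -0.078, 0.023], [-0.009, -0.063, 0.043]] [0.0, -0.073, 0.029] [0.011, -0.085, 0.012]
(65, 312) [[0.04, -0.134, -0.012], [0.029, -0.12, 0.003], [0.014, -0.102, 0.023], [-0.001, -0.083, 0.043]] [0.0, -0.084, 0.041] [0.011, -0.098, 0.026]
(55, 320) [[0.049, -0.146, -0.012], [0.036, -0.131, 0.003], [0.02, -0.111, 0.023], [0.004, -0.09, 0.043]] [0.0, -0.085, 0.047] [0.011, -0.099, 0.034]
(80, 308) [[0.035, -0.12, -0.012], [0.024, -0.108, 0.003], [0.01, -0.091, 0.023], [-0.004, -0.074, 0.043]] [0.0, -0.079, 0.036] [0.011, -0.092, 0.021]
(130, 345) [[0.059, -0.09, -0.012], [0.046, -0.08, 0.003], [0.028, -0.068, 0.023], [0.01, -0.055, 0.043]] [0.0, -0.048, 0.054] [0.011, -0.056, 0.042]
```

Run:
```python
import cv2
a=cv2.imread("pics/d.png")[200:420,0:300];cv2.imwrite("pics/e.png",cv2.resize(a,(792,581),interpolation=2))
```

```text
(no output)
```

View pics/e.png

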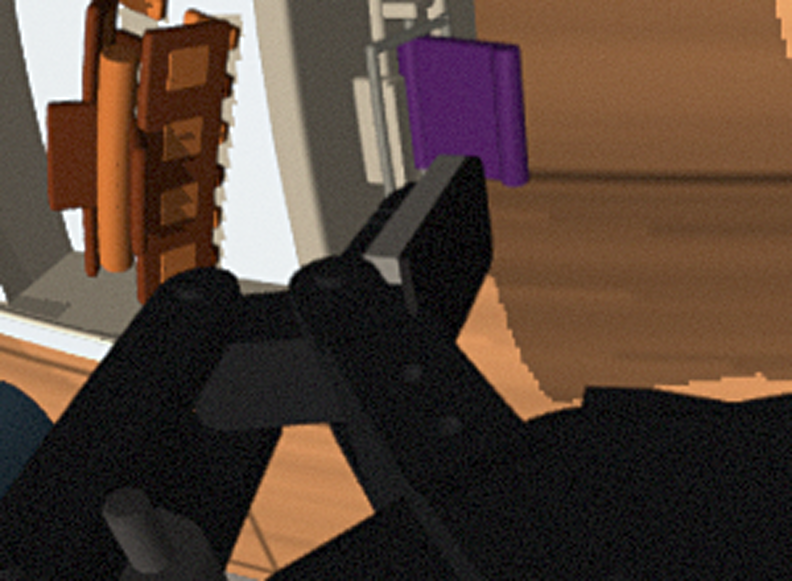

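The elbow stands about 20 mm outside the finger's back and would hit the tray wall. So I'll shut the gripper and turn it 90°, so that the 22 mm pad width faces the tray. Keeping the TCP at z ≥ 0.077 leaves the body just above the rim.

{"op": "carry_out", "data": {"moves": "0 1 -1 0.12; 0 1 0 0.12; 0 0 0 0.12; 0 0 0 0.12; 0 0 0 0.12; 0 0 0 0.12; 0 0 0 0.12; 0 0 0 0.12; 0 0 0 0.12; 0 0 0 0.12", "grip": 0, "grip_force": 20}}

```text
clock: 4.47
tool_pos: [0.6083, 0.1977, 0.1473]
tool_rot: [0.566, 0.824, -0.0, -0.0]
wrist_force: [-0.1, 0.1, 0.4]
grip_width: 0.0001
grasp_force: 0.0
```

{"op": "carry_out", "data": {"moves": "0 0 0 0.12; 0 0 0 0.12; 0 0 0 0.12; 0 0 0 0.01; 0 0 0 0"}}

```text
clock: 4.88
tool_pos: [0.6083, 0.1977, 0.1473]
tool_rot: [0.705, 0.709, -0.0, -0.0]
wrist_force: [0.2, 0.4, 0.1]
grip_width: 0.0003
grasp_force: 0.0
```

{"op": "carry_out", "data": {"moves": "-3.4 0.1 0 0; -3.4 0.1 0 0; 0 0 1.5 0; 0 0 1.5 0; 0 0 0 0; 0 0 0 0"}}

```text
clock: 5.38
tool_pos: [0.6101, 0.1296, 0.1171]
tool_rot: [0.705, 0.709, -0.0, -0.0]
wrist_force: [1.2, -0.7, 0.3]
grip_width: 0.0001
grasp_force: 0.0
```

{"op": "carry_out", "data": {"moves": "0 0 0.6 0; 0 0 0.6 0; 0 0 0.6 0; 0 0 0.6 0; 0 0 0.6 0; 0 0 0.6 0; 0 0 0.4 0; 0 0 0 0; 0 0 0 0"}}

```text
clock: 6.13
tool_pos: [0.6107, 0.1291, 0.077]
tool_rot: [0.706, 0.708, -0.0, 0.001]
wrist_force: [0.4, -1.6, 6.2]
grip_width: -0.0001
grasp_force: 2.8
```

Run:
```python
from h import *
import cv2
w=r.read_camera("wrist");r.read_camera("scene");cv2.imwrite("pics/f.png",w[...,::-1])
for c in("scene","wrist"):
  for n in("tray","left_upper_pivot","left_upper_tab"):
    print(c,n,[(np.round(d['position'],3).tolist(),round(d['conf'],2)) for d in r.tip_of(n,c)[:2]])
```

```text
scene tray [([0.575, -0.025, 0.002], 0.85)]
scene left_upper_pivot [([0.61, 0.101, 0.078], 0.91)]
scene left_upper_tab []
wrist tray []
wrist left_upper_pivot []
wrist left_upper_tab []
```

View pics/f.png

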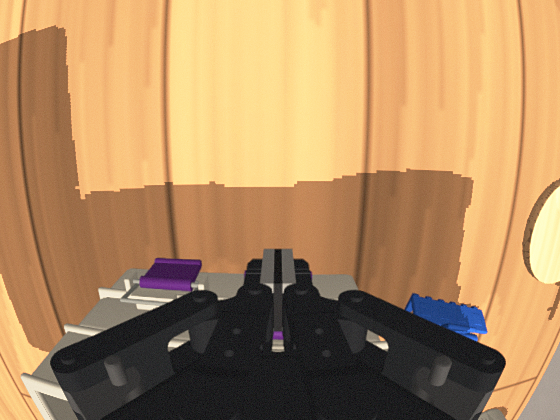

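The wrist view shows the closed fingertips at (278,260) holding the violet lever down, with about 6 N upward on the tool. The lower latch at (172,273) is still shut. Next I push inward.

{"op": "carry_out", "data": {"moves": "-0.3 0 0 0; -0.3 0 0 0; -0.3 0 0 0; -0.2 0 0 0; 0 0 0 0"}}

```text
clock: 6.95
tool_pos: [0.6102, 0.1183, 0.0768]
tool_rot: [0.706, 0.708, -0.0, -0.0]
wrist_force: [-0.1, 1.1, 0.1]
grip_width: -0.0002
grasp_force: 0.4
```

{"op": "carry_out", "data": {"moves": "-0.2 0 0 0; 0 0 0 0; 0 0 0 0"}}

```text
clock: 7.2
tool_pos: [0.6105, 0.1164, 0.0772]
tool_rot: [0.706, 0.708, -0.0, 0.0]
wrist_force: [0.2, -0.1, -0.7]
grip_width: 0.0001
grasp_force: 0.0
```

{"op": "carry_out", "data": {"moves": "2 0 0 0; 3 0 0 0; 2 0 -4 0; 0 0 -4 0; 0 0 -4 0; 0 0 0 0; 0 0 0 0"}}

```text
clock: 7.78
tool_pos: [0.6113, 0.1856, 0.1967]
tool_rot: [0.706, 0.708, 0.002, 0.001]
wrist_force: [0.7, 0.1, -1.4]
grip_width: -0.0001
grasp_force: 0.0
```

Run:
```python
from h import *
import cv2
print(r.read_state()['tool_pos'])
w=r.read_camera("scene");r.read_camera("top")
cv2.imwrite("pics/g.png",cv2.resize(w[180:290,240:390],(750,550),interpolation=3)[...,::-1])
for c in("scene","top"):
  for n in("tray","left_upper_tab","left_upper_pivot","right_upper_pivot","right_upper_tab"):
    print(c,n,[(np.round(d['position'],3).tolist(),round(d['conf'],2)) for d in r.tip_of(n,c)[:2]])
```

```text
[0.61133042 0.1856028  0.19673983]
scene tray [([0.58, -0.024, 0.005], 0.78)]
scene left_upper_tab [([0.61, 0.103, 0.05], 0.67), ([0.546, 0.009, 0.092], 0.42)]
scene left_upper_pivot [([0.609, 0.1, 0.08], 0.9)]
scene right_upper_pivot [([0.609, -0.155, 0.081], 0.84)]
scene right_upper_tab [([0.605, -0.183, 0.088], 0.44)]
top tray [([0.581, -0.028, 0.001], 0.7)]
top left_upper_tab []
top left_upper_pivot [([0.615, 0.1, 0.079], 0.97)]
top right_upper_pivot [([0.608, -0.155, 0.085], 0.68)]
top right_upper_tab [([0.606, -0.185, 0.089], 0.57), ([0.566, -0.494, -0.003], 0.38)]
```

View pics/g.png

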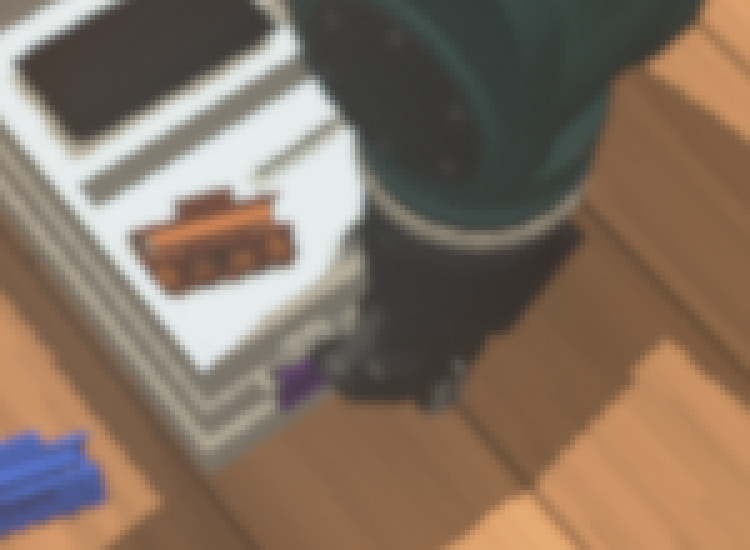

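The left lever is shut: the violet tab lies flat at crop (300,385), and its tab point reads (0.61, 0.103, 0.05). The tray hasn't moved. Now the right side.

{"op": "carry_out", "data": {"moves": "-4 0 0 0; -4 0 0 0; -4 0 0 0; -4 0 0 0; -4 0 0 0; -4 0 0 0; -4 0 0 0; -4 0 0 0; -4 0 0 0; -1.3 -0.2 0 0"}}

```text
clock: 9.22
tool_pos: [0.6093, -0.1926, 0.1942]
tool_rot: [0.707, 0.707, -0.0, 0.0]
wrist_force: [-0.1, 0.8, -0.4]
grip_width: -0.0001
grasp_force: 0.0
```

{"op": "carry_out", "data": {"moves": "0 0 0 0; 0 0 2 0; 0 0 2 0; 0 0 2 0; 0 0 1 0; 0 0 0 0; 0 0 0 0"}}

```text
clock: 9.8
tool_pos: [0.6095, -0.187, 0.1249]
tool_rot: [0.706, 0.708, -0.0, -0.0]
wrist_force: [0.2, 0.2, 0.4]
grip_width: 0.0001
grasp_force: 0.0
```

{"op": "carry_out", "data": {"moves": "0 0 0.6 0; 0 0 0.6 0; 0 0 0.6 0; 0 0 0.6 0; 0 0 0.6 0; 0 0 0.6 0; 0 0 0.6 0; 0 0 0.6 0; 0 0 0 0; 0 0 0 0"}}

```text
clock: 10.63
tool_pos: [0.6094, -0.1879, 0.0763]
tool_rot: [0.706, 0.708, -0.0, 0.0]
wrist_force: [-1.4, -5.0, 1.4]
grip_width: 0.0002
grasp_force: 2.0
```

{"op": "carry_out", "data": {"moves": "0.3 0 0 0; 0.3 0 0 0; 0.3 0 0 0; 0.2 0 0 0; 0 0 0 0"}}

```text
clock: 11.05
tool_pos: [0.6095, -0.1766, 0.0767]
tool_rot: [0.706, 0.708, -0.0, 0.0]
wrist_force: [0.5, -4.3, 0.6]
grip_width: 0.0001
grasp_force: 1.9
```

{"op": "carry_out", "data": {"moves": "0.2 0 0 0; 0.1 0 0 0; 0 0 0 0; 0 0 0 0"}}

```text
clock: 11.38
tool_pos: [0.6093, -0.1735, 0.0765]
tool_rot: [0.706, 0.708, 0.0, -0.0]
wrist_force: [-0.3, -2.3, -0.6]
grip_width: -0.0002
grasp_force: 0.9
```

{"op": "carry_out", "data": {"moves": "0.1 0 0 0; 0 0 0 0; 0 0 0 0"}}

```text
clock: 11.63
tool_pos: [0.6093, -0.1724, 0.0765]
tool_rot: [0.706, 0.708, 0.0, -0.0]
wrist_force: [-0.1, -1.1, 0.5]
grip_width: -0.0002
grasp_force: 0.3
```

{"op": "carry_out", "data": {"moves": "0.1 0 0 0; 0 0 0 0; 0 0 0 0"}}

```text
clock: 11.88
tool_pos: [0.6094, -0.1714, 0.0765]
tool_rot: [0.706, 0.708, 0.0, -0.0]
wrist_force: [-1.5, 0.1, 0.1]
grip_width: -0.0002
grasp_force: 0.0
```

Run:
```python
from h import *
for c in("scene","top"):
  r.read_camera(c)
  for n in("tray","left_upper_pivot","right_upper_pivot","right_upper_tab"):
    print(c,n,[(np.round(d['position'],3).tolist(),round(d['conf'],2)) for d in r.tip_of(n,c)[:2]])
```

```text
scene tray []
scene left_upper_pivot [([0.411, 0.361, 0.003], 0.73), ([0.609, 0.099, 0.078], 0.62)]
scene right_upper_pivot [([0.609, -0.155, 0.078], 0.6)]
scene right_upper_tab []
top tray [([0.58, -0.029, -0.0], 0.66)]
top left_upper_pivot [([0.613, 0.1, 0.081], 0.94)]
top right_upper_pivot [([0.609, -0.156, 0.082], 0.67)]
top right_upper_tab [([0.544, 0.007, 0.09], 0.42)]
```

The force has dropped to zero and the tray hasn't moved. I'll withdraw and check.

{"op": "carry_out", "data": {"moves": "-2 0 0 0; -3 0 0 0; -3 0 -4 0; -3 0 -4 0; -3 0 -4 0; -3 0 0 0; 0 0 0 0; 0 0 0 0"}}

```text
clock: 13.05
tool_pos: [0.6097, -0.3282, 0.1765]
tool_rot: [0.707, 0.707, 0.0, 0.0]
wrist_force: [-0.5, 0.7, 0.0]
grip_width: -0.0001
grasp_force: 0.0
```

Run:
```python
from h import *
import cv2
s=r.read_state();print(s['tool_pos'],s['clock'])
w=r.read_camera("wrist");t=r.read_camera("top");sc=r.read_camera("scene")
o=np.hstack([w[:,:,:],cv2.resize(t[150:260,225:365],(560,420),interpolation=3)]);cv2.imwrite("pics/k.png",cv2.resize(o,(800,300))[...,::-1])
for c in("scene","top","wrist"):
  for n in("tray","left_upper_tab","right_upper_pivot","right_upper_tab","lipstick","egg_cup","hairbrush","perfume"):
    print(c,n,[(np.round(d['position'],3).tolist(),round(d['conf'],2)) for d in r.tip_of(n,c)[:2]])
```

```text
[ 0.60969729 -0.32815538  0.17651473] 13.05
scene tray [([0.578, -0.026, 0.004], 0.57), ([0.614, 0.031, 0.093], 0.54)]
scene left_upper_tab [([0.608, 0.104, 0.05], 0.42)]
scene right_upper_pivot [([0.611, -0.159, 0.08], 0.6)]
scene right_upper_tab []
scene lipstick []
scene egg_cup [([0.432, -0.374, 0.003], 0.87), ([0.544, 0.009, 0.09], 0.68)]
scene hairbrush [([0.559, 0.484, -0.001], 0.83), ([0.606, -0.158, 0.079], 0.64)]
scene perfume [([0.569, -0.496, -0.001], 0.64)]
top tray [([0.578, -0.027, 0.0], 0.71)]
top left_upper_tab []
top right_upper_pivot []
top right_upper_tab []
top lipstick [([0.404, 0.366, -0.0], 0.4)]
top egg_cup [([0.558, 0.479, 0.0], 0.75), ([0.409, 0.365, 0.004], 0.6)]
top hairbrush [([0.555, 0.481, 0.002], 0.76)]
top perfume [([0.618, 0.031, 0.092], 0.28)]
wrist tray []
wrist left_upper_tab []
wrist right_upper_pivot []
wrist right_upper_tab []
wrist lipstick []
wrist egg_cup [([0.428, -0.37, 0.003], 0.58)]
wrist hairbrush []
wrist perfume [([0.427, -0.372, 0.006], 0.62)]
```

View pics/k.png

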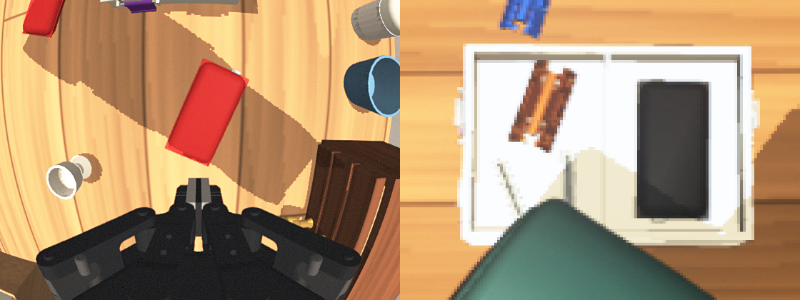

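The top crop shows no violet sticking out on either side at (465,115) or (752,115), so both upper levers are flat. The wrist view shows a violet latch still shut against the wall at (142,5). Everything standing beside the tray is where it was, so I'm handing in.

```bash
python3 -c "
from bench import r
print(r.sign_off())"
```

```text
the job is handed in; nothing more can be done
None
```

Both upper latch levers look snapped shut, the tray and the things beside it are where they stood, and the job is handed in at about 13 s; the sign-off gave no verdict, and the right lever's closure rests on the force dropping to zero and no violet showing from above.

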